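Turn a jar tray round the post into its shelf bay

TASK

The square tray of jars stands in front of the wooden post with its cut-down side to the left. Keep it flat on the shelf and push it against the post so that it swings a quarter turn round the post's edge and the cut-down side comes to face the open front of the bay; then slide it fully home into the wooden corner, flush with both rails, and press it firmly against the far rail, with a push of about 12 N for about a second, before letting go. The jars' contents are fragile, so never push the tray harder than 18 N, and leave the bottles and the jar around it alone.

Things in the scene. Friction and masses are not known exactly. Their poses are not given: they have to be found in the camera images.
- bay: Fixed rigid dark wood corner. Origin: on the shelf at its post's vertical near right edge, round which the tray swings; x into the bay (away from the robot), y left, z up. Post x 0 to 36, y 0 to 36 mm, 60 high. Left guide, flush with the post's right face: x 35 to 111, y 0 to 18, 30 high. Far rail: near face at x = 110, 20 thick, y -132 to 18, 30 high. Front (-x) and right (-y) are open.
- seat (a point): Point on the shelf in the bay, at x = 60, y = -50 mm from the bay's origin, axes as the bay's. The tray's origin lies here when it is fully home, touching guide and far rail.
- tray: Loose square cardboard tray, 100 x 100 mm, with nine white jars (tops 50 mm high), 0.2 to 0.42 kg, too wide to grip; slides under 2 to 5 N, friction on wood and fingers about 1. Origin: centre of its underside. Walls 36 mm high, but 24 mm on its +y side. Starts 10 to 36 mm short of the post, +x side towards it, yaw within 0.15 rad of the bay's. Done, it has turned anticlockwise (from above) by 90 deg, +x side on the guide.
- lip (a point): Middle of the tray's cut-down wall (its +y side), on the outer face, 50 mm from the tray's origin, 12 mm above the shelf. At the start it faces left (bay +y), at the end the open front (bay -x).
- dark_bottle: Loose bottle of brown glass, 64 mm across, 140 mm high, origin under its centre; leave alone.
- white_bottle: Loose white bottle, 60 mm across, 130 mm high, origin under its centre; leave alone.
- small_jar: Loose white jar, 48 mm across, 60 mm high, origin under its centre; leave alone.
Mind the look-alikes: they are no part of the job. Of the things like the bay, leave any that is blue; of the rest the smaller one is meant.

How it is judged:
By the outcome, as a careful person would: the job done as asked, in the order asked, and still so for the second after the job is handed in, with the robot touching nothing.
It also fails if it takes over 72 s, if anything falls off the work surface, if the arm or the gripper's body presses on something with over 40 N, if the wrist force passes 120 N, or if a joint passes its speed limit or range.

ROBOT

A 6-joint arm with a two-finger parallel gripper is mounted at the origin on the work surface. World frame = base frame: x ahead of the robot, y to its left, z up, the work surface at z = 0. Lengths are in m, angles in rad, forces in N, time in s.
With the tool pointing down it reaches from about 0.3 to 0.875 m from the base axis. Payload 6.4 kg.
Tool frame: the origin (TCP) lies on the front face of the gripper's body, between the roots of the fingers; the fingertips stand 73 mm ahead of it and the grasp point (between the pads) lies 54 mm ahead of it; z points along the fingers, y is the direction in which the jaws open and shut (so a half turn about z gives the same grasp; the last joint's range is limited). The gripper opens to 85 mm and grips with 20 to 120 N. Pads are 22 mm wide; open, the fingers measure 114 mm over their backs; the gripper's body (76 mm by 85 mm) begins 54 mm behind the grasp point. The pads swing forward as they close: fully open they stand 13 mm farther back than shut.
Start: joints at [-1.518, 0.181, 1.607, -0, 1.354, -0.206], TCP at [0.147, -0.556, 0.304] pointing down, gripper open.
Joint ranges: [-2.99, 2.99], [-0.89, 2.07], [0.3, 2.58], [-1.14, 4.28], [0, 2.63], [-3.12, 3.12]. Speed limits (rad/s): [2.57, 2.57, 3.01, 3.14, 3.14, 3.14].

INTERFACE

Orientations are given as a rotation vector (axis times angle).
In Python, from bench import arm, eyes, close_job gives the robot as it stands.
- The arm moves only by the tool drive_tool, never from a script. Its argument "rows" is a list of rows, each a list of 3 entries, a list of its own where there are three numbers: the shift along the world's x, y, z in m, then the turn about the world's z in rad, then the closure in counts, from 0 (fully open) to 255 (shut). A call has exactly 10 rows; each row shifts and turns the commanded pose from where the row before left it; what a row does not reach is not made up. A row lasts 1/12 s, in which the tool goes at most 41.7 mm and 7.16 degrees, less where a joint would pass 70% of its speed; a pose out of reach is approached as far as the arm can. A call is refused whole if a number of a shift passes 0.0417 or a number of a turn 0.125, either way. A call with a gripper value outside its range is refused whole. The fingers move at their own pace and stop on an object; "squeeze" is the grip in N (left out, the last holds). Time passes only in rows, so rows that do not move let the fingers close, or fill a call up. It gives the time, the measured TCP pose, the force and the opening at its end, in the units of the state.
- arm.sense(): the state, without advancing time (a new reading comes with each control period).
- eyes.camera(name): name is "side" or "top" or "wrist"; returns (picture, depth): 480x640x3 uint8, red, green, blue; 480x640 float32, m along the optical axis (not along the pixel's ray), 0 where there is no reading.
- eyes.camera_model(name): a dict with "fx", "fy", "cx", "cy" (pixels), "world_to_cam" (4x4, takes a point from world to camera coordinates). Camera axes: x right, y down, z forward; pixel columns grow to the right and rows downward; lengths in m; the calibration is good to about 2 mm. The wrist camera is an equidistant fisheye: a pixel r from the principal point sees the ray r / f radians off the axis. A picture is of the moment at which its call begins: read the wrist's pose just before it. camera_model takes no time and is no camera call; for the wrist camera it gives the pose at the moment of the call.
- close_job(): hands the job in, once; it reports no verdict.
The state is a dict: "time_s": time; "joint_positions": joint angles; "dq": joint speeds; "effort": joint torques, N m; "eef_pos": TCP position; "orientation": TCP orientation; "wrist_force": force on the tool from outside, world axes, zero at the start; "ft_torque": the same for the moment, N m; "finger_gap": finger opening in m.
Only numpy, scipy, OpenCV 4.12 (cv2) and the standard library are available. Lean on these libraries where they do the work, as an engineer would, in place of code of your own. Each camera call takes 0.05 s, during which the arm holds its last target.

## Working session

There is one attempt and no reset: what is moved stays moved. The work goes in short steps, Python scripts to look and compute and a tool call to move; the robot and the scene stay as the last step left them, time stands still between calls to the robot, and variables do not carry over. Pictures are saved under pics/ and viewed, and the job is handed in when it is done.

Besides the shell and the picture viewer there is one more tool, called after "Request:" as name(argument=value, ...) on one line, values as JSON. drive_tool: Moves the arm, as the interface text tells. Its arguments: {"type":"object","properties":{"rows":{"type":"array","items":{"type":"array"}},"squeeze":{"type":"number"}},"required":["rows"]}

```bash
ls; mkdir -p pics
python3 - <<'E'
from bench import arm, eyes
import cv2, numpy as np
s=arm.sense(); print(s)
for n in ["top","side"]:
    p,d=eyes.camera(n); cv2.imwrite(f"pics/{n}0.png",p[:,:,::-1]); np.save(f"pics/{n}0.npy",d)
    m=eyes.camera_model(n); print(n,m["fx"],m["cx"],m["cy"]); print(np.linalg.inv(m["world_to_cam"]).round(3))
E
```

```text
pics
{'time_s': 0.0, 'joint_positions': array([-1.51833460e+00,  1.81513207e-01,  1.60799452e+00,  1.12191665e-05,
        1.35379519e+00, -2.06317751e-01]), 'dq': array([-0.00036356, -0.0008835 ,  0.00072887, -0.00118288, -0.00098162,
       -0.00064381]), 'effort': array([-2.05703691e-03, -4.44880199e+01, -3.51337588e+01, -5.76028069e-04,
        8.98654311e-03, -1.12166822e-05]), 'eef_pos': array([ 0.14713021, -0.5554232 ,  0.30300621]), 'orientation': array([-3.11364188e+00, -4.05132886e-01, -2.23496374e-04]), 'wrist_force': array([ 0.44896454,  0.21183373, -0.61632663]), 'ft_torque': array([0.06188987, 0.0143651 , 0.06461786]), 'finger_gap': 0.08529576341712576}
top 573.0551700168365 318.6762465703777 233.9120952858698
[[ 0.005 -0.995  0.097  0.352]
 [-1.    -0.006 -0.009  0.018]
 [ 0.01  -0.097 -0.995  1.263]
 [ 0.     0.     0.     1.   ]]
side 548.3479268771137 323.1365778258605 242.35641569620466
[[-0.912 -0.262  0.315  0.06 ]
 [-0.409  0.619 -0.67   0.855]
 [-0.02  -0.74  -0.672  0.913]
 [ 0.     0.     0.     1.   ]]
```

View pics/top0.png

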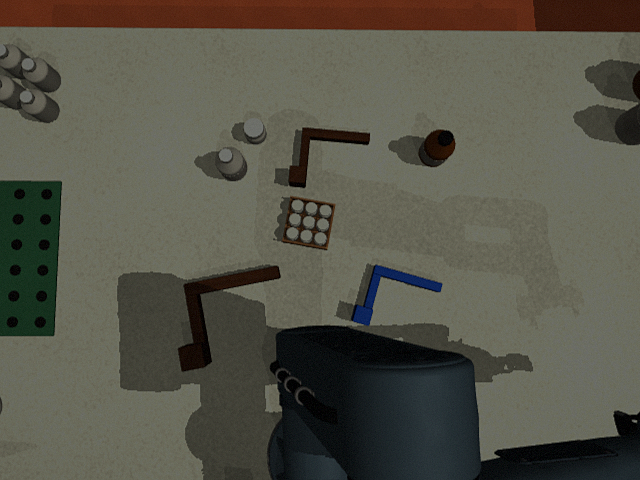

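View pics/side0.png

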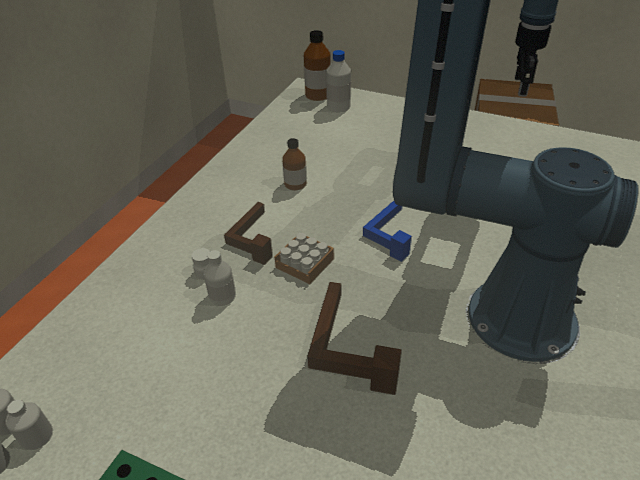

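The target is the smaller wooden bay in the top view: its post is at about (297,177), its guide runs up to (308,130), and its far rail runs to (368,138). The tray is at about (309,222), the white bottle at (230,162), the small jar at (254,131) and the dark bottle at (438,147). I'll enlarge the crop to measure them.

Run:
```python
import cv2, numpy as np
p=cv2.imread("pics/top0.png")
c=p[115:260,270:390]; cv2.imwrite("pics/crop0.png",cv2.convertScaleAbs(cv2.resize(c,None,fx=4.1,fy=4.1,interpolation=cv2.INTER_CUBIC),alpha=1.6,beta=20))
p=cv2.imread("pics/side0.png")
c=p[190:310,180:350]; cv2.imwrite("pics/crop0s.png",cv2.convertScaleAbs(cv2.resize(c,None,fx=4.5,fy=4.5,interpolation=cv2.INTER_CUBIC),alpha=1.6,beta=20))
```

```text
(no output)
```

View pics/crop0.png

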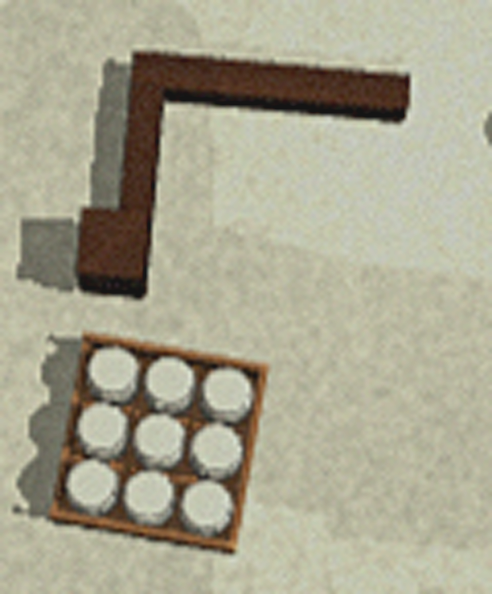

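View pics/crop0s.png

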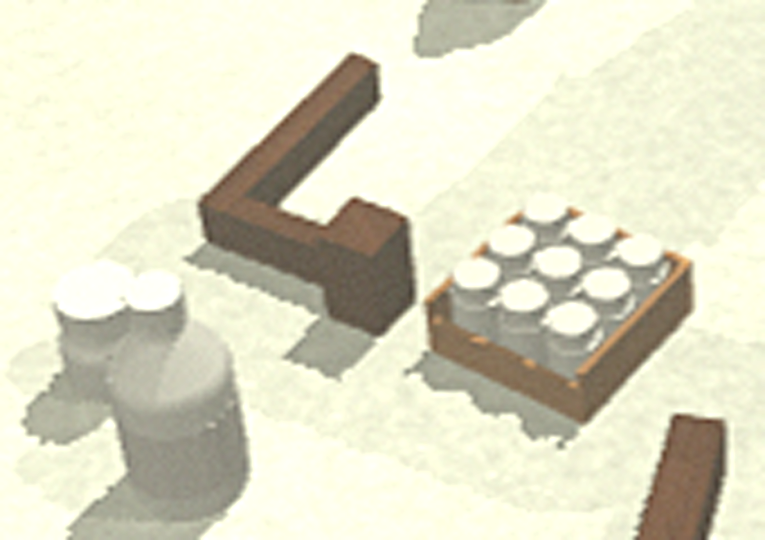

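```bash
cat > h.py <<'E'
import numpy as np, cv2
from scipy.optimize import least_squares
from bench import arm, eyes
def proj(m,P):
    P=np.atleast_2d(P); c=(m["world_to_cam"]@np.c_[P,np.ones(len(P))].T)[:3]
    return np.c_[m["fx"]*c[0]/c[2]+m["cx"], m["fy"]*c[1]/c[2]+m["cy"]]
def back(m,uv,z):
    T=np.linalg.inv(m["world_to_cam"]); d=T[:3,:3]@np.array([(uv[0]-m["cx"])/m["fx"],(uv[1]-m["cy"])/m["fy"],1]); o=T[:3,3]
    return o+d*(z-o[2])/d[2]
def w(pose,L):
    L=np.atleast_2d(L)/1000.; c,s=np.cos(pose[2]),np.sin(pose[2])
    return np.c_[pose[0]+c*L[:,0]-s*L[:,1],pose[1]+s*L[:,0]+c*L[:,1],L[:,2]]
def fit(obs,g):
    # obs: list of (model,pts_local,uv)
    f=lambda p: np.concatenate([(proj(m,w(p,L))-uv).ravel() for m,L,uv in obs])
    r=least_squares(f,g,loss='soft_l1'); return r.x,r.fun.reshape(-1,2)
E
python3 - <<'E'
from h import *
t=eyes.camera_model("top"); s=eyes.camera_model("side")
T=lambda a: np.array(a)/4.1+[270,115]-.37
S=lambda a: np.array(a)/4.5+[180,190]-.39
bt=[[0,0,0],[0,0,60],[0,36,60],[36,36,60],[110,0,30],[110,-132,30],[130,18,30],[130,-132,30],[110,-132,0]]
bu=T([(145,297),(146,283),(79,277),(82,209),(163,93),(407,108),(133,52),(410,75),(404,120)])
st=[[0,0,0],[0,36,0],[0,0,60],[0,36,60],[36,0,60],[36,36,60],[130,18,30],[130,-132,30],[110,-132,30]]
su=S([(411,300),(380,335),(411,222),(383,252),(357,198),(322,245),(200,204),(353,53),(379,66)])
for o in ([(t,bt,bu)],[(s,st,su)],[(t,bt,bu),(s,st,su)]):
    p,f=fit(o,[.5,.05,-.05]); print(p.round(4)); print(f.round(1).tolist())
tt=[[50,50,30],[50,-50,36],[-50,-50,36],[-50,50,30]]
tu=T([(84,334),(267,366),(236,551),(52,518)])
ss=[[-50,50,0],[50,50,0],[-50,-50,0],[-50,-50,36]]
us=S([(588,420),(430,348),(690,312),(692,262)])
for o in ([(t,tt,tu)],[(s,ss,us)],[(t,tt,tu),(s,ss,us)]):
    p,f=fit(o,[.4,.0,-.1]); print(p.round(4)); print(f.round(1).tolist())
for n,uv,z in [("white",(227,155),.13),("jar",(254,127),.06),("dark",(444,137),.14)]:
    print(n,back(t,uv,z).round(3))
E
```

```text
[ 0.5769  0.0355 -0.0692]
[[0.7, 1.3], [0.1, -0.2], [-0.5, -0.0], [0.1, -0.1], [-0.1, -0.6], [0.3, 0.2], [-0.3, -0.1], [0.1, -0.6], [-0.3, 0.7]]
[ 0.5775  0.0366 -0.0784]
[[2.6, 0.2], [1.3, 1.7], [0.5, -1.0], [-1.7, 1.6], [-0.3, -0.3], [-1.1, -1.7], [-0.3, 0.2], [-0.3, 0.1], [0.4, -0.6]]
[ 0.5771  0.0359 -0.0721]
[[0.5, 1.2], [-0.1, -0.3], [-0.6, -0.2], [0.0, -0.2], [-0.1, -0.7], [0.2, 0.3], [-0.2, -0.2], [0.1, -0.5], [-0.3, 0.8], [2.9, 0.0], [1.7, 1.6], [0.8, -1.2], [-1.3, 1.5], [-0.1, -0.4], [-0.8, -1.8], [-0.2, 0.3], [-0.4, 0.1], [0.2, -0.7]]
[ 0.4966  0.0283 -0.1703]
[[-0.2, -0.0], [0.6, -0.2], [0.2, 0.0], [-0.6, 0.2]]
[ 0.4991  0.0268 -0.1714]
[[-0.6, 0.9], [-0.1, 0.2], [0.6, -0.6], [0.1, -0.5]]
[ 0.4975  0.0281 -0.1698]
[[-0.1, -0.4], [0.7, -0.6], [0.3, -0.4], [-0.5, -0.2], [-0.2, 1.4], [0.3, 0.7], [1.0, -0.1], [0.5, -0.0]]
white [0.621 0.192 0.13 ]
jar [0.699 0.146 0.06 ]
dark [ 0.658 -0.243  0.14 ]
```

```bash
cat >> h.py <<'E'
BAY=np.array([.577,.0357,-.070]); TR=np.array([.497,.0282,-.170])
def b2w(x,y): return w(BAY,[[x,y,0]])[0][:2]
def w2b(x,y):
    c,s=np.cos(BAY[2]),np.sin(BAY[2]); d=np.array([x,y])-BAY[:2]; return np.array([c*d[0]+s*d[1],-s*d[0]+c*d[1]])*1000
def t2w(x,y): return w(TR,[[x,y,0]])[0][:2]
def jaw(s=None):
    from scipy.spatial.transform import Rotation as R
    a=R.from_rotvec((s or arm.sense())["orientation"]).as_matrix(); return np.arctan2(a[1,0],a[0,0]),a[2,2]
E
python3 - <<'E'
from h import *
t=eyes.camera_model("top")
for n,uv,z in [("bluefarL",(377,266),.03),("bluefarR",(442,288),.03),("bluepostnr",(371,322),.06),("bluepostFar",(375,305),.06),("big end",(279,272),.05),("bigcorner",(184,285),.05)]:
    print(n,back(t,uv,z).round(3))
print(w2b(*TR[:2]), "start pusher at gap30", t2w(-91,-35), "contact",t2w(-61,-35), "corners",[w2b(*t2w(*c)).round(0) for c in [(50,50),(50,-50),(-50,-50),(-50,50)]])
print(jaw(), "wrist x-axis yaw")
E
```

```text
bluefarL [ 0.403 -0.12   0.03 ]
bluefarR [ 0.357 -0.259  0.03 ]
bluepostnr [ 0.286 -0.103  0.06 ]
bluepostFar [ 0.321 -0.112  0.06 ]
big end [0.389 0.09  0.05 ]
bigcorner [0.361 0.289 0.05 ]
[-79.27950867 -13.07706029] start pusher at gap30 [0.4013904  0.00910013] contact [0.43095795 0.00402466] corners [array([-25.,  32.]), array([-35., -68.]), array([-134.,  -58.]), array([-124.,   42.])]
(np.float64(0.2587603177938085), np.float64(-0.9999987090403004)) wrist x-axis yaw
```

Request:
drive_tool(rows=[[[0.0124,0.0283,0],-0.0215,255],[[0.0124,0.0283,0],-0.0215,255],[[0.0124,0.0283,0],-0.0215,255],[[0.0124,0.0283,0],-0.0215,255],[[0.0124,0.0283,0],-0.0215,255],[[0.0124,0.0283,0],-0.0215,255],[[0.0124,0.0283,0],-0.0215,255],[[0.0124,0.0283,0],-0.0215,255],[[0.0124,0.0283,0],-0.0215,255],[[0.0124,0.0283,0],-0.0215,255]], squeeze=40)

```text
time_s: 0.93
eef_pos: [0.2713, -0.2713, 0.3036]
orientation: [-3.141, -0.066, 0.0]
wrist_force: [0.0, -0.1, 0.4]
finger_gap: 0.0001
```

Request:
drive_tool(rows=[[[0.0124,0.0283,-0.01],-0.0215,255],[[0.0124,0.0283,-0.01],-0.0215,255],[[0.0124,0.0283,-0.01],-0.0215,255],[[0.0124,0.0283,-0.01],-0.0215,255],[[0.0124,0.0283,-0.01],-0.0215,255],[[0.0124,0.0283,-0.01],-0.0215,255],[[0.0124,0.0283,-0.01],-0.0215,255],[[0.0124,0.0283,-0.01],-0.0215,255],[[0.0124,0.0283,-0.01],-0.0215,255],[[0.0124,0.0283,-0.01],-0.0215,255]])

```text
time_s: 1.77
eef_pos: [0.3953, 0.0118, 0.2033]
orientation: [3.13, -0.27, 0.0]
wrist_force: [1.0, -0.9, -1.7]
finger_gap: 0.0
```

Run:
```python
from h import *
s=arm.sense();print(s["time_s"],s["eef_pos"],jaw(s),s["wrist_force"],s["finger_gap"],s["joint_positions"].round(2))
p,d=eyes.camera("wrist"); cv2.imwrite("pics/w1.png",p[:,:,::-1])
p,d=eyes.camera("top"); cv2.imwrite("pics/t1.png",p[:,:,::-1])
```

```text
1.7667 [0.39529388 0.01183213 0.20333431] (np.float64(-0.1720833786410118), np.float64(-0.9999999856835294)) [ 1.02496267 -0.94712239 -1.66434993] 1.9742911736933718e-05 [-0.27 -0.11  2.13 -0.    1.12  1.47]
```

View pics/w1.png

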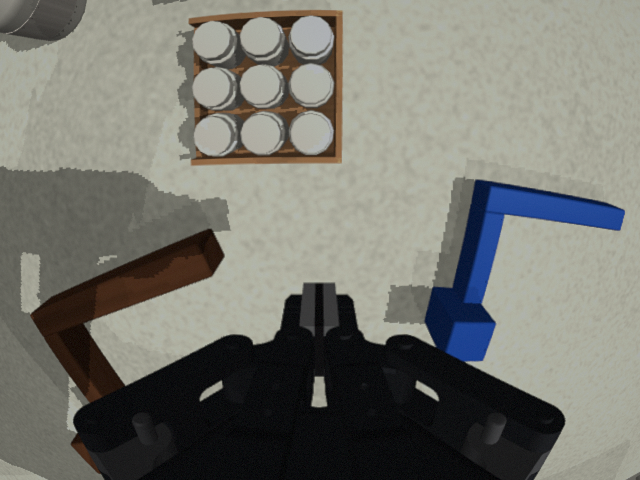

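View pics/t1.png

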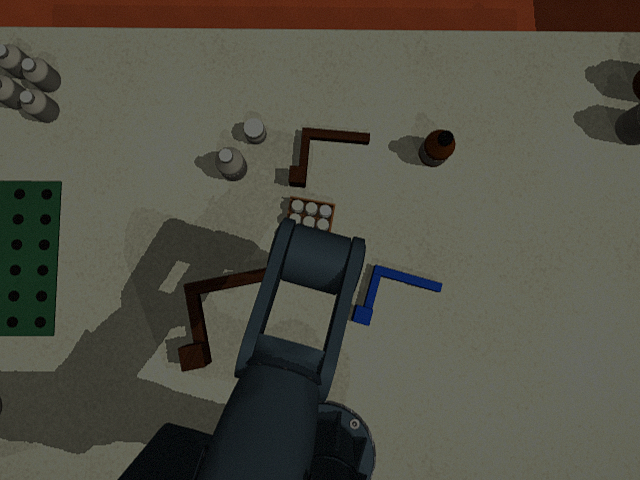

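Request:
drive_tool(rows=[[[0,0,-0.013],0,255],[[0,0,-0.013],0,255],[[0,0,-0.013],0,255],[[0,0,-0.013],0,255],[[0,0,-0.013],0,255],[[0,0,-0.013],0,255],[[0,0,-0.013],0,255],[[0,0,-0.013],0,255],[[0,0,-0.013],0,255],[[0,0,0],0,255]])

```text
time_s: 2.7
eef_pos: [0.3935, 0.01, 0.0851]
orientation: [-3.129, 0.269, 0.007]
wrist_force: [0.2, 0.6, -0.2]
finger_gap: 0.0001
```

Run:
```python
from h import *
s=arm.sense();print(s["time_s"],s["eef_pos"],jaw(s),s["wrist_force"])
p,d=eyes.camera("wrist"); cv2.imwrite("pics/w2.png",p[:,:,::-1])
p,d=eyes.camera("side"); cv2.imwrite("pics/s2.png",p[150:390,160:480,::-1].repeat(2,0).repeat(2,1))
```

```text
2.7 [0.39347186 0.00997998 0.08508522] (np.float64(-0.17173319761556513), np.float64(-0.9999909242139238)) [ 0.16410729  0.64436875 -0.22003219]
```

View pics/w2.png

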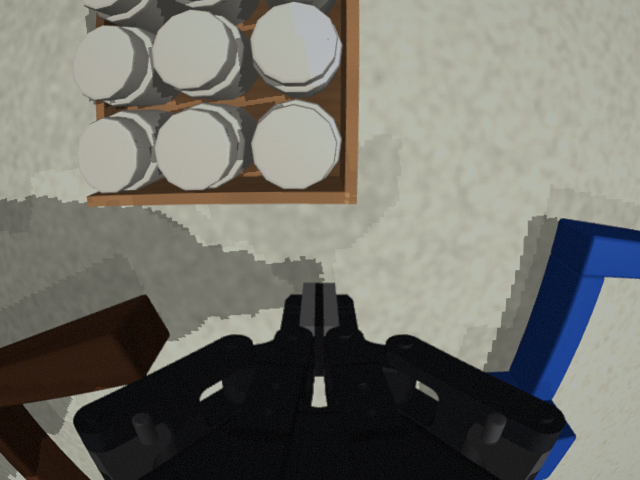

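View pics/s2.png

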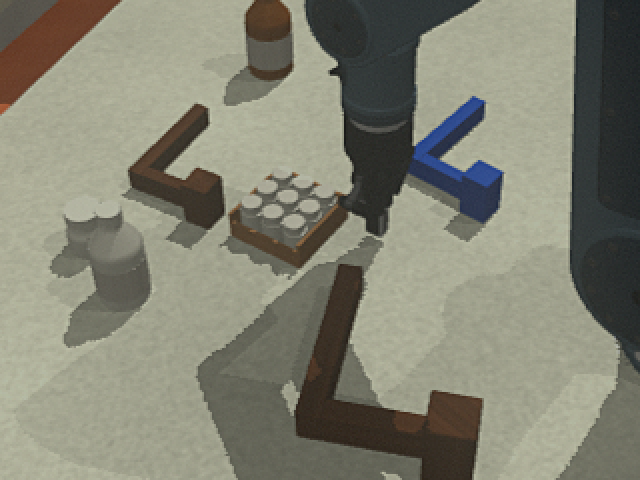

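Request:
drive_tool(rows=[[[0.0037,-0.0006,0],0,255],[[0.0037,-0.0006,0],0,255],[[0.0037,-0.0006,0],0,255],[[0.0037,-0.0006,0],0,255],[[0.0037,-0.0006,0],0,255],[[0.0037,-0.0006,0],0,255],[[0.0037,-0.0006,0],0,255],[[0.0037,-0.0006,0],0,255],[[0.0037,-0.0006,0],0,255],[[0.0037,-0.0006,0],0,255]])

```text
time_s: 3.63
eef_pos: [0.4323, 0.0041, 0.0868]
orientation: [-3.13, 0.268, 0.001]
wrist_force: [-2.2, -0.4, 1.9]
finger_gap: 0.0004
```

```bash
cat > look.py <<'E'
from h import *
import sys
n=sys.argv[1]
s=arm.sense();print(s["time_s"],s["eef_pos"].round(4),jaw(s),s["wrist_force"].round(2),"bay",w2b(*s["eef_pos"][:2]).round(1))
p,d=eyes.camera("wrist"); q,d=eyes.camera("side")
a=p[:420,100:540]; a=cv2.resize(a,(440,420)); b=cv2.resize(q[190:310,200:340],(350,300),interpolation=cv2.INTER_CUBIC); c=np.zeros((420,350,3),np.uint8); c[:300]=cv2.convertScaleAbs(b,alpha=1.5)
cv2.imwrite(f"pics/{n}.png",np.hstack([a,c])[:,:,::-1])
cv2.imwrite(f"pics/{n}_side.png",q[:,:,::-1])
cv2.imwrite(f"pics/{n}_wrist.png",p[:,:,::-1])
E
python3 look.py a3
```

```text
3.6333 [0.4323 0.0041 0.0868] (np.float64(-0.17111739515188415), np.float64(-0.9999997765504306)) [-2.23 -0.44  1.91] bay [-142.1  -41.6]
```

View pics/a3.png

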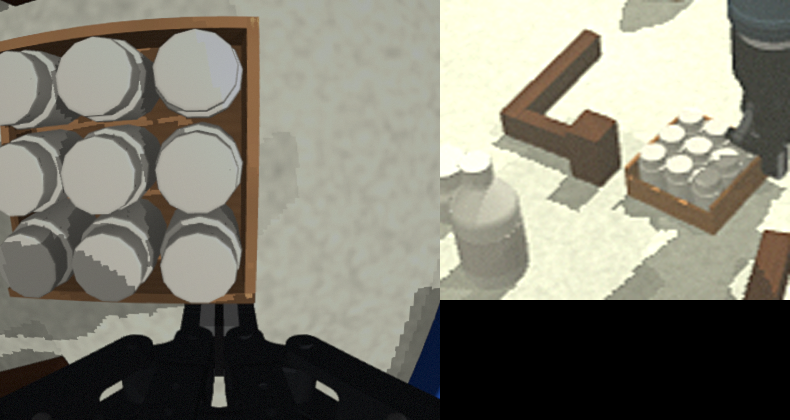

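Request:
drive_tool(rows=[[[-0.004,0.0007,0],0,255],[[-0.004,0.0007,0],0,255],[[0.0012,0.007,0],0,255],[[0.0012,0.007,0],0,255],[[0.0012,0.007,0],0,255],[[0.0012,0.007,0],0,255],[[0.0012,0.007,0],0,255],[[0.0035,-0.0006,0],0,255],[[0.0035,-0.0006,0],0,255],[[0,0,0],0,255]])

```text
time_s: 4.57
eef_pos: [0.4383, 0.0392, 0.0871]
orientation: [3.13, -0.268, 0.002]
wrist_force: [-0.5, 0.3, 0.2]
finger_gap: -0.0
```

Request:
drive_tool(rows=[[[0.002,-0.0002,0],0,255],[[0.002,-0.0002,0],0,255],[[0.002,-0.0002,0],0,255],[[0.002,-0.0002,0],0,255],[[0.002,-0.0002,0],0,255],[[0.002,-0.0002,0],0,255],[[0.002,-0.0002,0],0,255],[[0.002,-0.0002,0],0,255],[[0.002,-0.0002,0],0,255],[[0,0,0],0,255]])

```text
time_s: 5.4
eef_pos: [0.4558, 0.0374, 0.087]
orientation: [3.13, -0.269, 0.001]
wrist_force: [-0.7, 0.3, -0.4]
finger_gap: 0.0001
```

```bash
python3 look.py a4
```

```text
5.4 [0.4558 0.0374 0.087 ] (np.float64(-0.17124673133040583), np.float64(-0.9999996320179227)) [-0.68  0.32 -0.38] bay [-121.    -6.8]
```

View pics/a4.png

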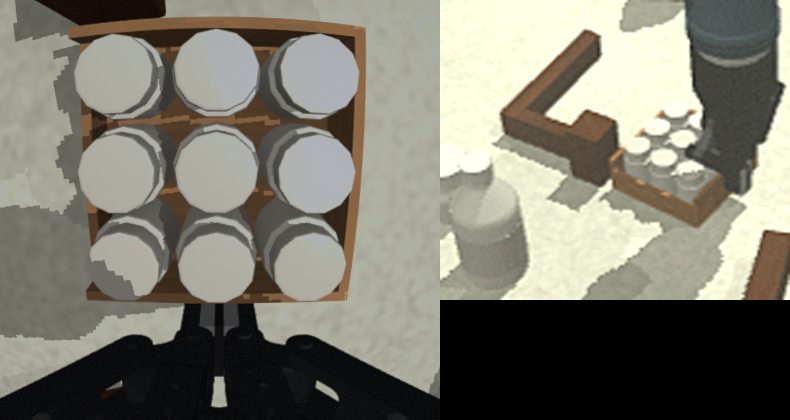

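Request:
drive_tool(rows=[[[0.001,-0.0001,0],0,255],[[0.001,-0.0001,0],0,255],[[0.001,-0.0001,0],0,255],[[0.001,-0.0001,0],0,255],[[0.001,-0.0001,0],0,255],[[0.001,-0.0001,0],0,255],[[0.001,-0.0001,0],0,255],[[0.001,-0.0001,0],0,255],[[0.001,-0.0001,0],0.0,255],[[0.001,-0.0001,0],0,255]])

```text
time_s: 6.33
eef_pos: [0.4635, 0.0368, 0.0864]
orientation: [-3.13, 0.268, 0.007]
wrist_force: [-10.7, 0.5, 7.5]
finger_gap: 0.0005
```

```bash
python3 look.py a5
```

```text
6.3333 [0.4635 0.0368 0.0864] (np.float64(-0.17087930817292754), np.float64(-0.9999893025781925)) [-10.66   0.51   7.52] bay [-113.3   -6.9]
```

View pics/a5.png

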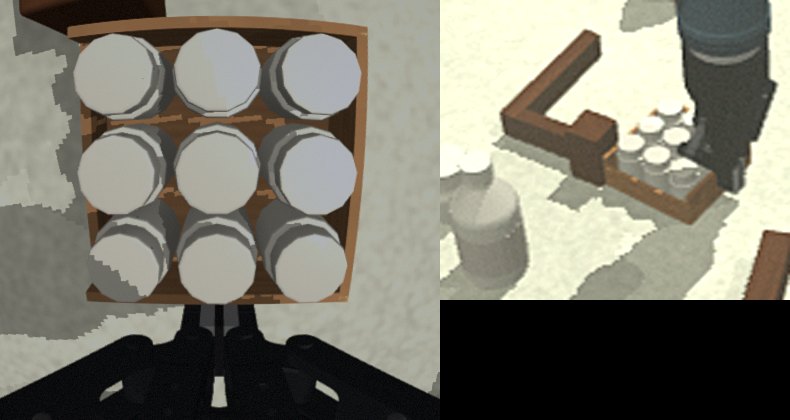

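Request:
drive_tool(rows=[[[-0.004,0.0007,0],0,255],[[-0.004,0.0007,0],0,255],[[-0.0012,-0.007,0],0,255],[[-0.0012,-0.007,0],0,255],[[-0.0012,-0.007,0],0,255],[[-0.0012,-0.007,0],0,255],[[-0.0012,-0.007,0],0,255],[[0,0,0],0,255],[[0,0,0],0,255],[[0,0,0],0,255]])

```text
time_s: 7.27
eef_pos: [0.4512, 0.0028, 0.0869]
orientation: [-3.13, 0.27, -0.0]
wrist_force: [1.2, -0.5, -0.4]
finger_gap: -0.0
```

```bash
python3 look.py a6
```

```text
7.2667 [0.4512 0.0028 0.0869] (np.float64(-0.1718393247938498), np.float64(-0.9999999909496383)) [ 1.23 -0.49 -0.42] bay [-123.2  -41.6]
```

View pics/a6.png

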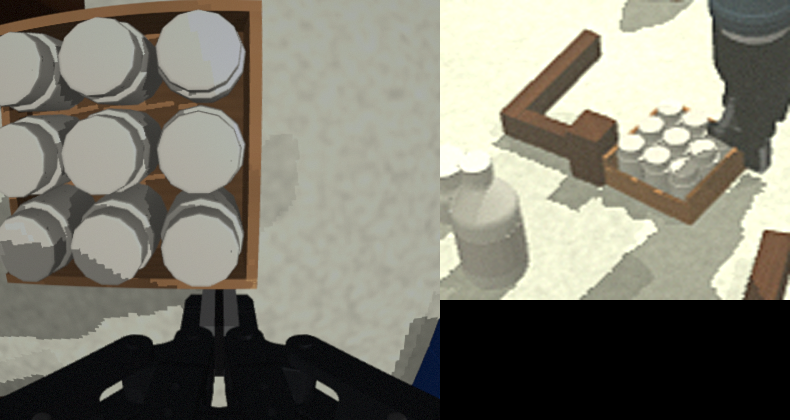

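Request:
drive_tool(rows=[[[0.0012,-0.0004,0],0.01,255],[[0.0012,-0.0004,0],0.01,255],[[0.0012,-0.0004,0],0.01,255],[[0.0012,-0.0004,0],0.01,255],[[0.0012,-0.0004,0],0.01,255],[[0.0012,-0.0004,0],0.01,255],[[0.0012,-0.0004,0],0.01,255],[[0.0012,-0.0004,0],0.01,255],[[0.0012,-0.0004,0],0.01,255],[[0.0012,-0.0004,0],0.01,255]])

```text
time_s: 8.2
eef_pos: [0.4632, -0.0011, 0.0868]
orientation: [-3.14, 0.11, 0.0]
wrist_force: [-1.6, -0.4, -0.7]
finger_gap: 0.0
```

```bash
python3 look.py a7
cat > arc.py <<'E'
from h import *
import sys
# plan: 4 targets along arc, rows world deltas
c0=np.array([float(sys.argv[1]),float(sys.argv[2])]) # local offset at theta
th0=float(sys.argv[3]); n=int(sys.argv[4]); d=float(sys.argv[5])
def pos(t): return b2w(*(np.array([[np.cos(t),-np.sin(t)],[np.sin(t),np.cos(t)]])@c0))
p=[pos(th0+i*d) for i in range(n+1)]
print((np.diff(p,axis=0)*1000).round(1).tolist())
E
python3 arc.py -111 -48 0 40 .0393
```

```text
8.2 [ 0.4632 -0.0011  0.0868] (np.float64(-0.07034426726122499), np.float64(-0.9999999954302428)) [-1.59 -0.38 -0.71] bay [-110.9  -44.7]
[[1.7, -4.5], [1.8, -4.4], [2.0, -4.3], [2.2, -4.2], [2.3, -4.1], [2.5, -4.0], [2.7, -3.9], [2.8, -3.8], [3.0, -3.7], [3.1, -3.6], [3.2, -3.5], [3.4, -3.3], [3.5, -3.2], [3.6, -3.1], [3.7, -2.9], [3.9, -2.8], [4.0, -2.6], [4.1, -2.5], [4.2, -2.3], [4.2, -2.1], [4.3, -2.0], [4.4, -1.8], [4.5, -1.6], [4.5, -1.4], [4.6, -1.3], [4.6, -1.1], [4.7, -0.9], [4.7, -0.7], [4.7, -0.5], [4.7, -0.3], [4.7, -0.2], [4.8, 0.0], [4.7, 0.2], [4.7, 0.4], [4.7, 0.6], [4.7, 0.8], [4.7, 1.0], [4.6, 1.1], [4.6, 1.3], [4.5, 1.5]]
```

View pics/a7.png

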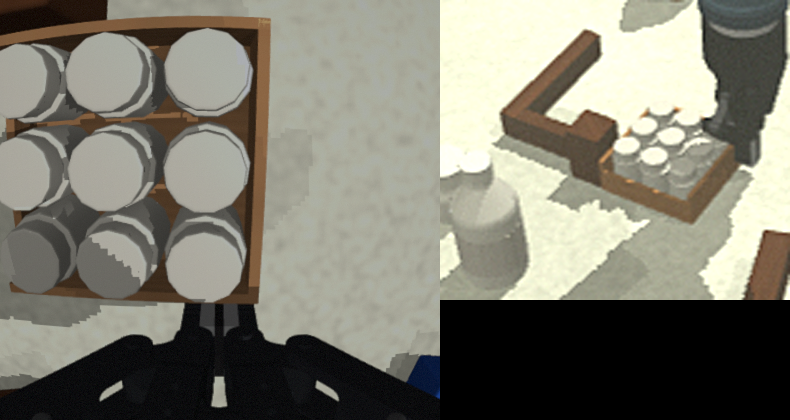

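Request:
drive_tool(rows=[[[0.0012,-0.0022,0],0.0195,255],[[0.0012,-0.0022,0],0.0195,255],[[0.0012,-0.0022,0],0.0195,255],[[0.0012,-0.0022,0],0.0195,255],[[0.0012,-0.0022,0],0.0195,255],[[0.0012,-0.0022,0],0.0195,255],[[0.0012,-0.0022,0],0.0195,255],[[0.0012,-0.0021,0],0.0195,255],[[0.0012,-0.0021,0],0.0195,255],[[0.0012,-0.0021,0],0.0195,255]])

```text
time_s: 9.13
eef_pos: [0.4753, -0.023, 0.0869]
orientation: [3.135, 0.197, -0.0]
wrist_force: [-1.1, 0.4, 0.5]
finger_gap: -0.0001
```

```bash
python3 look.py a8
```

```text
9.1333 [ 0.4753 -0.023   0.0869] (np.float64(0.12575369221552368), np.float64(-0.9999999996468489)) [-1.1   0.4   0.46] bay [-97.4 -65.7]
```

View pics/a8.png

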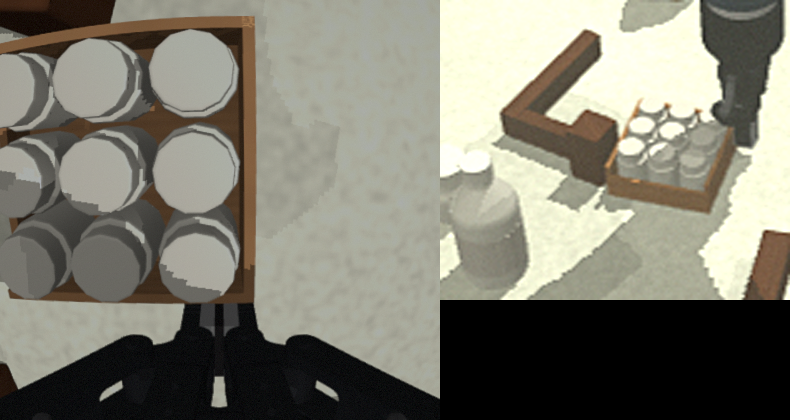

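```bash
python3 arc.py -108.3 -45.6 0.195 40 .03
```

```text
[[1.8, -3.0], [1.9, -3.0], [2.0, -2.9], [2.1, -2.9], [2.2, -2.8], [2.2, -2.7], [2.3, -2.7], [2.4, -2.6], [2.5, -2.5], [2.5, -2.4], [2.6, -2.4], [2.7, -2.3], [2.8, -2.2], [2.8, -2.1], [2.9, -2.0], [2.9, -1.9], [3.0, -1.8], [3.1, -1.8], [3.1, -1.7], [3.2, -1.6], [3.2, -1.5], [3.2, -1.4], [3.3, -1.3], [3.3, -1.2], [3.4, -1.1], [3.4, -1.0], [3.4, -0.9], [3.4, -0.8], [3.5, -0.7], [3.5, -0.6], [3.5, -0.5], [3.5, -0.4], [3.5, -0.3], [3.5, -0.1], [3.5, -0.0], [3.5, 0.1], [3.5, 0.2], [3.5, 0.3], [3.5, 0.4], [3.5, 0.5]]
```

Request:
drive_tool(rows=[[[0.002,-0.0026,0],0.03,255],[[0.0021,-0.0026,0],0.03,255],[[0.0022,-0.0025,0],0.03,255],[[0.0023,-0.0025,0],0.03,255],[[0.0024,-0.0024,0],0.03,255],[[0.0024,-0.0023,0],0.03,255],[[0.0025,-0.0023,0],0.03,255],[[0.0026,-0.0022,0],0.03,255],[[0.0026,-0.0021,0],0.03,255],[[0.0026,-0.0021,0],0.03,255]])

```text
time_s: 10.07
eef_pos: [0.4967, -0.047, 0.0866]
orientation: [-3.07, -0.664, 0.01]
wrist_force: [-12.4, -5.7, 9.8]
finger_gap: 0.0002
```

```bash
python3 look.py a9
```

```text
10.0667 [ 0.4967 -0.047   0.0866] (np.float64(0.4263143280559312), np.float64(-0.9999805542068755)) [-12.42  -5.67   9.82] bay [-74.3 -88.1]
```

View pics/a9.png

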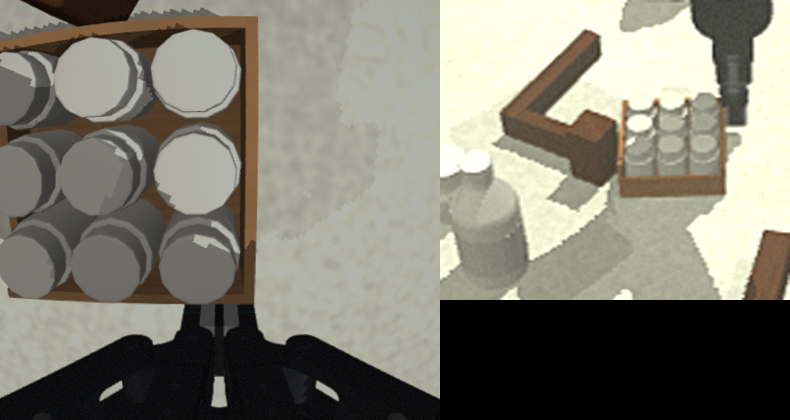

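Request:
drive_tool(rows=[[[0.0012,-0.003,0],0.03,255],[[0.0027,-0.0023,0],0.03,255],[[0.0028,-0.0022,0],0.03,255],[[0.0028,-0.0021,0],0.03,255],[[0.0029,-0.002,0],0.03,255],[[0.0029,-0.0019,0],0.03,255],[[0.003,-0.0018,0],0.03,255],[[0.0031,-0.0018,0],0.03,255],[[0,0,0],0,255],[[0,0,0],0,255]])

```text
time_s: 11.0
eef_pos: [0.5199, -0.0647, 0.0867]
orientation: [2.969, 1.024, -0.003]
wrist_force: [-3.6, -5.7, -0.9]
finger_gap: 0.0
```

```bash
python3 look.py a10
```

```text
11.0 [ 0.5199 -0.0647  0.0867] (np.float64(0.6640497953033739), np.float64(-0.9999975497421496)) [-3.6  -5.69 -0.94] bay [ -49.9 -104.2]
```

View pics/a10.png

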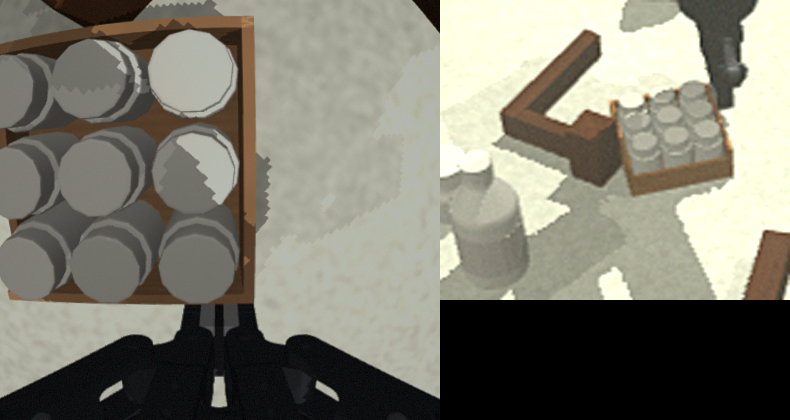

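Request:
drive_tool(rows=[[[0.0028,-0.002,0],0.03,255],[[0.0032,-0.0016,0],0.03,255],[[0.0032,-0.0015,0],0.03,255],[[0.0032,-0.0014,0],0.03,255],[[0.0033,-0.0013,0],0.03,255],[[0.0033,-0.0012,0],0.03,255],[[0.0034,-0.0011,0],0.03,255],[[0.0034,-0.001,0],0.03,255],[[0,0,0],0,255],[[0,0,0],0,255]])

```text
time_s: 11.93
eef_pos: [0.5463, -0.0758, 0.0869]
orientation: [2.824, 1.371, -0.001]
wrist_force: [-1.2, -5.4, -1.6]
finger_gap: 0.0003
```

```bash
python3 look.py a11
```

```text
11.9333 [ 0.5463 -0.0758  0.0869] (np.float64(0.9039116427812921), np.float64(-0.9999978079824399)) [-1.18 -5.37 -1.56] bay [ -22.8 -113.4]
```

View pics/a11.png

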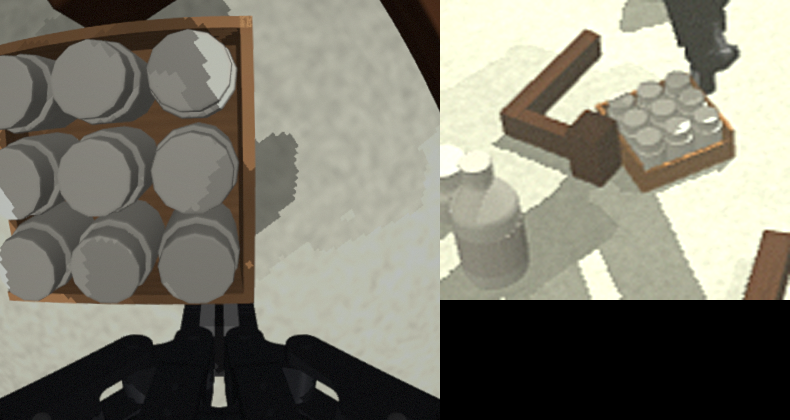

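Request:
drive_tool(rows=[[[0.0034,-0.0009,0],0.03,255],[[0.0034,-0.0008,0],0.03,255],[[0.0035,-0.0007,0],0.03,255],[[0.0035,-0.0006,0],0.03,255],[[0.0035,-0.0005,0],0.03,255],[[0.0035,-0.0004,0],0.03,255],[[0.0035,-0.0003,0],0.03,255],[[0.0035,-0.0002,0],0.03,255],[[0.0035,-0.0001,0],0.03,255],[[0,0,0],0,255]])

```text
time_s: 12.87
eef_pos: [0.5783, -0.0804, 0.0871]
orientation: [2.613, 1.74, 0.0]
wrist_force: [-0.4, -6.0, -2.2]
finger_gap: 0.0003
```

```bash
python3 look.py a12
```

```text
12.8667 [ 0.5783 -0.0804  0.0871] (np.float64(1.1748782215674838), np.float64(-0.99999625288547)) [-0.43 -5.99 -2.23] bay [   9.4 -115.7]
```

View pics/a12.png

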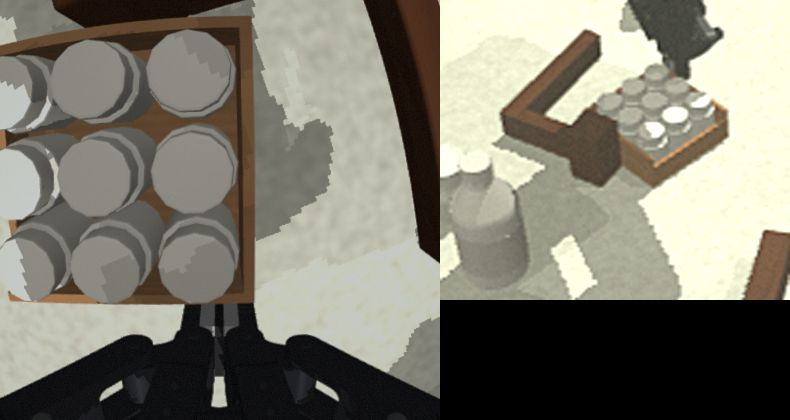

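Request:
drive_tool(rows=[[[0.0038,0.0001,0],0.0325,255],[[0.0038,0.0002,0],0.0325,255],[[0.0038,0.0003,0],0.0325,255],[[0.0037,0.0004,0],0.0325,255],[[0.0037,0.0006,0],0.0325,255],[[0.0037,0.0007,0],0.0325,255],[[0.0037,0.0008,0],0.0325,255],[[0.0036,0.0009,0],0.0325,255],[[0,0,0],0,255],[[0,0,0],0,255]])

```text
time_s: 13.8
eef_pos: [0.6083, -0.0767, 0.0874]
orientation: [2.366, 2.061, 0.001]
wrist_force: [2.4, -6.4, -2.0]
finger_gap: -0.0
```

```bash
python3 look.py a13
```

```text
13.8 [ 0.6083 -0.0767  0.0874] (np.float64(1.4331558000338687), np.float64(-0.9999918964915357)) [ 2.38 -6.43 -1.98] bay [  39.1 -109.9]
```

View pics/a13.png

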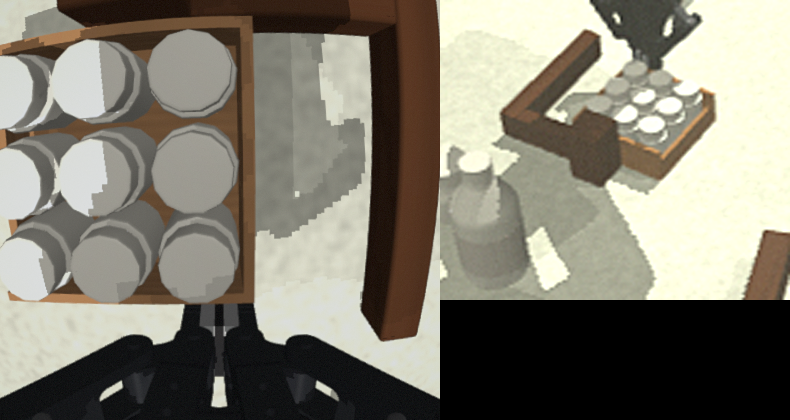

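Request:
drive_tool(rows=[[[0.0018,0.0006,0],0.017,255],[[0.0018,0.0006,0],0.017,255],[[0.0018,0.0006,0],0.017,255],[[0.0018,0.0006,0],0.017,255],[[0,0.0003,0],0,255],[[0,0.0003,0],0,255],[[0,0,0],0,255],[[0,0,0],0,255],[[0,0,0],0,255],[[0,0,0],0,255]])

```text
time_s: 14.73
eef_pos: [0.6145, -0.0758, 0.0873]
orientation: [2.294, 2.139, -0.005]
wrist_force: [-2.4, -15.8, -1.1]
finger_gap: 0.0
```

```bash
python3 look.py a14
```

```text
14.7333 [ 0.6145 -0.0758  0.0873] (np.float64(1.5007536930708376), np.float64(-0.9999837412066566)) [ -2.36 -15.76  -1.09] bay [  45.2 -108.6]
```

View pics/a14.png

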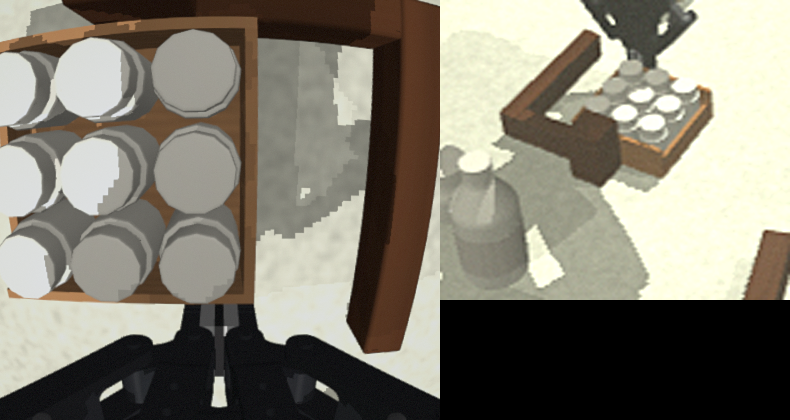

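Request:
drive_tool(rows=[[[-0.0003,-0.005,0],0,255],[[-0.0003,-0.005,0],0,255],[[-0.0003,-0.005,0],0,255],[[-0.0003,-0.005,0],0,255],[[0,0,0.015],0,255],[[0,0,0.02],0,255],[[0,0,0.025],0,255],[[-0.01,0,0.02],-0.05,255],[[-0.015,0.005,0],-0.11,255],[[-0.015,0.005,0],-0.11,255]])

```text
time_s: 15.67
eef_pos: [0.574, -0.0825, 0.1689]
orientation: [2.567, 1.806, 0.004]
wrist_force: [-0.4, 0.4, 0.1]
finger_gap: -0.0002
```

Run:
```python
from h import *
s=arm.sense();print(s["time_s"],s["eef_pos"].round(4),jaw(s),"goal",b2w(-75,-50))
p,d=eyes.camera("top"); cv2.imwrite("pics/t15.png",p[:,:,::-1])
cv2.imwrite("pics/t15c.png",cv2.resize(p[100:290,230:400,::-1],None,fx=3,fy=3))
```

```text
15.6667 [ 0.574  -0.0825  0.1689] (np.float64(1.2264598951355117), np.float64(-0.999991524063245)) goal [ 0.49868653 -0.00893184]
```

View pics/t15c.png

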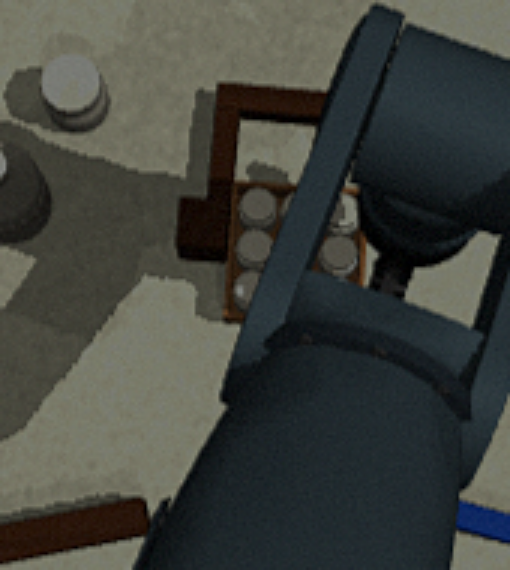

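Request:
drive_tool(rows=[[[-0.009,0.007,0],-0.12,255],[[-0.009,0.007,0],-0.12,255],[[-0.009,0.007,0],-0.12,255],[[-0.009,0.007,0],-0.12,255],[[-0.009,0.0075,0],-0.12,255],[[-0.009,0.0075,0],-0.12,255],[[-0.009,0.0075,0],-0.12,255],[[-0.009,0.0075,0],-0.12,255],[[-0.009,0.0075,0],-0.12,255],[[-0.009,0.0075,0],-0.12,255]])

```text
time_s: 16.55
eef_pos: [0.483, -0.0087, 0.1668]
orientation: [-3.141, -0.044, -0.0]
wrist_force: [0.8, 0.7, 0.3]
finger_gap: 0.0
```

```bash
python3 look.py a16
```

```text
16.55 [ 0.483  -0.0087  0.1668] (np.float64(0.028031958618888263), np.float64(-0.9999999695522722)) [0.79 0.74 0.35] bay [-90.7 -50.9]
```

View pics/a16.png

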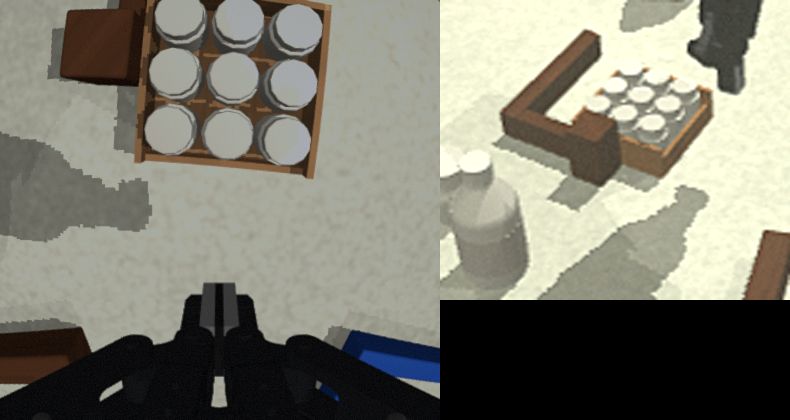

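Request:
drive_tool(rows=[[[0,-0.001,-0.01],-0.02,165],[[0,-0.001,-0.01],-0.02,165],[[0,-0.001,-0.01],-0.02,165],[[0,-0.001,-0.01],-0.02,165],[[0,0,-0.01],-0.018,165],[[0,0,-0.01],0,165],[[0,0,-0.01],0,165],[[0,0,-0.01],0,165],[[0,0,-0.006],0,165],[[0,0,0],0,165]])

```text
time_s: 17.48
eef_pos: [0.4822, -0.0128, 0.0792]
orientation: [-3.139, 0.104, 0.004]
wrist_force: [-0.1, 0.2, -0.9]
finger_gap: 0.0299
```

```bash
python3 look.py a17; python3 -c "
from h import *
print(arm.sense()['finger_gap'])"
```

```text
17.4833 [ 0.4822 -0.0128  0.0792] (np.float64(-0.06601970716428102), np.float64(-0.9999959119879386)) [-0.09  0.22 -0.95] bay [-91.2 -55. ]
0.030627437653409906
```

View pics/a17.png

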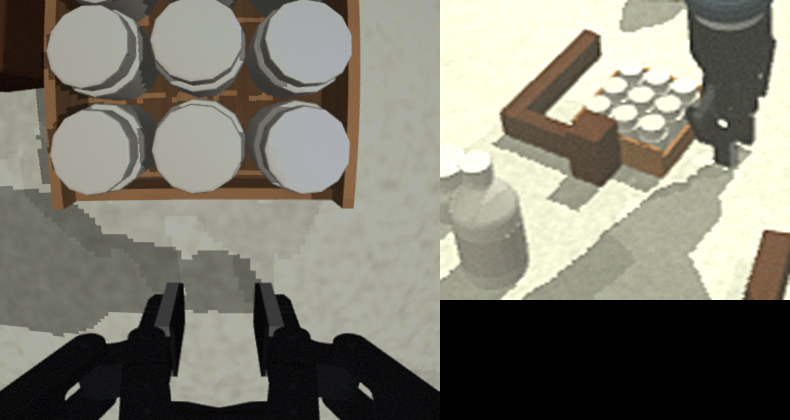

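Request:
drive_tool(rows=[[[0.0035,-0.0002,0],0,165],[[0.0035,-0.0002,0],0,165],[[0.0035,-0.0002,0],0,165],[[0.0035,-0.0002,0],0,165],[[0.0035,-0.0002,0],0,165],[[0.0035,-0.0002,0],0,165],[[0.0035,-0.0002,0],0,165],[[0.0035,-0.0002,0],0,165],[[0.0035,-0.0002,0],0,165],[[0.0035,-0.0002,0],0,165]])

```text
time_s: 18.42
eef_pos: [0.5185, -0.0151, 0.0808]
orientation: [-3.14, 0.104, 0.0]
wrist_force: [-0.6, -0.4, 0.2]
finger_gap: 0.0302
```

Request:
drive_tool(rows=[[[0.003,-0.0002,0],0,165],[[0.003,-0.0002,0],0,165],[[0.003,-0.0002,0],0,165],[[0.003,-0.0002,0],0,165],[[0.003,-0.0002,0],0,165],[[0.003,-0.0002,0],0,165],[[0.003,-0.0002,0],0,165],[[0.003,-0.0002,0],0,165],[[0.003,-0.0002,0],0,165],[[0.003,-0.0002,0],0,165]])

```text
time_s: 19.25
eef_pos: [0.5484, -0.0171, 0.0808]
orientation: [3.14, -0.104, -0.0]
wrist_force: [-0.8, -1.0, -0.7]
finger_gap: 0.0303
```

```bash
python3 look.py a18
```

```text
19.25 [ 0.5484 -0.0171  0.0808] (np.float64(-0.06622147899313137), np.float64(-0.9999999705489321)) [-0.83 -0.98 -0.74] bay [-24.9 -54.7]
```

View pics/a18.png

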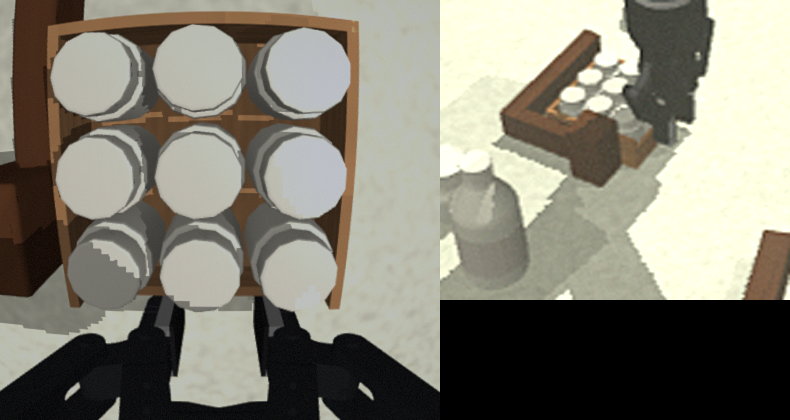

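Run:
```python
from h import *
m=eyes.camera_model("wrist"); p,d=eyes.camera("wrist")
T=np.linalg.inv(m["world_to_cam"])
def pt(u,v):
    x,y=u-m["cx"],v-m["cy"]; r=np.hypot(x,y); th=r/m["fx"]; z=d[v,u]; P=np.array([x/r*np.tan(th)*z,y/r*np.tan(th)*z,z])
    q=T[:3,:3]@P+T[:3,3]; return (w2b(*q[:2]).round(0),round(q[2]*1000))
for u,v in [(118,270),(125,210),(180,350),(190,340),(160,360),(140,375),(200,360),(155,120),(265,300),(380,300),(262,330),(245,340),(170,298),(150,100),(440,200)]: print((u,v),pt(u,v),d[v,u])
```

```text
(118, 270) (array([12.,  6.]), 62) 0.09891458
(125, 210) (array([29.,  3.]), 56) 0.09913667
(180, 350) (array([-12., -12.]), 66) 0.10258295
(190, 340) (array([-11., -15.]), 62) 0.1057485
(160, 360) (array([ 53., -54.]), 152) 0.0
(140, 375) (array([-12.,  -5.]), 80) 0.08919176
(200, 360) (array([-17., -18.]), 64) 0.10541298
(155, 120) (array([54., -1.]), 38) 0.10874674
(265, 300) (array([-13., -34.]), 30) 0.13672253
(380, 300) (array([ -2., -73.]), 51) 0.113358
(262, 330) (array([-13., -36.]), 52) 0.11592582
(245, 340) (array([-12., -31.]), 58) 0.10935545
(170, 298) (array([-10.,   1.]), 37) 0.12908095
(150, 100) (array([61.,  1.]), 38) 0.10695556
(440, 200) (array([ 27., -94.]), 37) 0.11808046
```

Request:
drive_tool(rows=[[[0.0025,-0.0002,0],0,165],[[0.0025,-0.0002,0],0,165],[[0.0025,-0.0002,0],0,165],[[0.0025,-0.0002,0],0,165],[[0.0025,-0.0002,0],0,165],[[0.0025,-0.0002,0],0,165],[[0.0025,-0.0002,0],0,165],[[0.0025,-0.0002,0],0,165],[[0.001,-0.0001,0],0,165],[[0.001,0,0],0,165]])

```text
time_s: 20.23
eef_pos: [0.5703, -0.0188, 0.0808]
orientation: [-3.14, 0.104, 0.0]
wrist_force: [-3.1, 0.4, 1.7]
finger_gap: 0.0302
```

```bash
python3 look.py a19
```

```text
20.2333 [ 0.5703 -0.0188  0.0808] (np.float64(-0.06619699355237818), np.float64(-0.9999999973877552)) [-3.07  0.4   1.73] bay [ -2.9 -54.8]
```

View pics/a19.png

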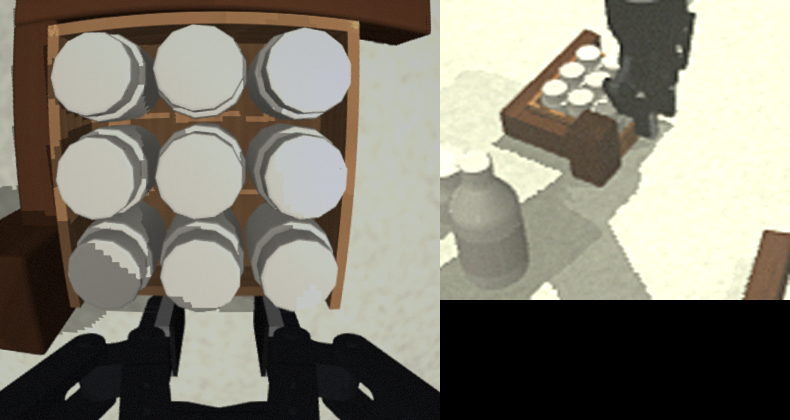

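Request:
drive_tool(rows=[[[0.0006,0,0],0,165],[[0.0006,0,0],0,165],[[0.0006,0,0],0,165],[[0.0006,0,0],0,165],[[0.0006,0,0],0,165],[[0.0006,0,0],0,165],[[0.0006,0,0],0,165],[[0,0,0],0,165],[[0,0,0],0,165],[[0,0,0],0,165]])

```text
time_s: 21.17
eef_pos: [0.5727, -0.0186, 0.0805]
orientation: [-3.14, 0.104, 0.007]
wrist_force: [-10.5, -0.2, 6.0]
finger_gap: 0.0299
```

```bash
python3 look.py a20
```

```text
21.1667 [ 0.5727 -0.0186  0.0805] (np.float64(-0.06617310499201401), np.float64(-0.99999014661504)) [-10.53  -0.21   6.02] bay [ -0.5 -54.5]
```

View pics/a20.png

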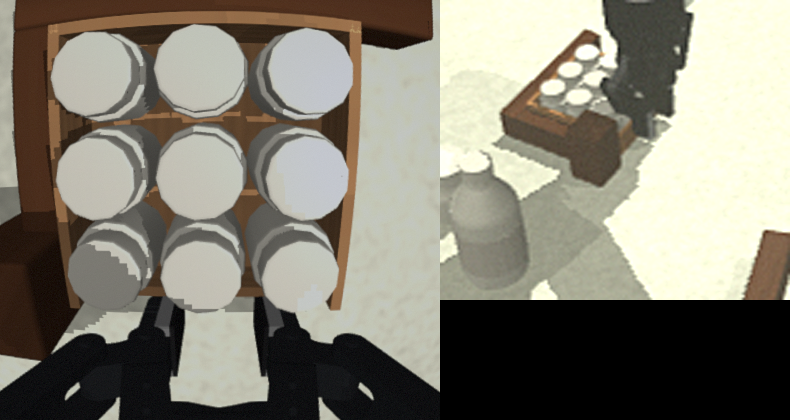

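Run:
```python
from h import *
p=cv2.imread("pics/a20_wrist.png"); cv2.imwrite("pics/c20.png",cv2.convertScaleAbs(cv2.resize(p[10:230,100:240],None,fx=2.7,fy=2.7,interpolation=cv2.INTER_CUBIC),alpha=1.8))
```

```text
(no output)
```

View pics/c20.png

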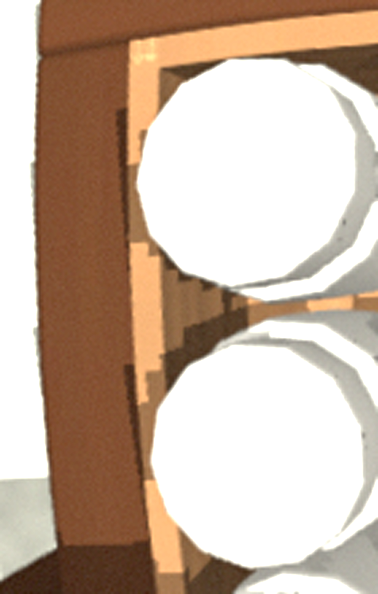

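Request:
drive_tool(rows=[[[-0.006,0.0004,0],0,165],[[-0.007,0.0005,0],0,165],[[-0.007,0.0005,0],0,165],[[0,0,0.03],0,255],[[0,0,0.03],0,255],[[0,0,0.03],0,255],[[0.0186,-0.0228,0],0,255],[[0.0186,-0.0228,0],0,255],[[0.0186,-0.0228,0],0,255],[[0.0186,-0.0228,0],0,255]])

```text
time_s: 22.1
eef_pos: [0.6294, -0.1093, 0.1715]
orientation: [3.14, -0.103, 0.003]
wrist_force: [-0.0, 0.4, 0.2]
finger_gap: 0.0005
```

Request:
drive_tool(rows=[[[0,0,-0.005],0,255],[[0,0,-0.012],0,255],[[0,0,-0.012],0,255],[[0,0,-0.012],0,255],[[0,0,-0.012],0,255],[[0,0,-0.012],0,255],[[0,0,-0.012],0,255],[[0,0,-0.006],0,255],[[0,0,0],0,255],[[0,0,0],0,255]])

```text
time_s: 22.93
eef_pos: [0.6286, -0.1084, 0.0874]
orientation: [-3.14, 0.104, 0.001]
wrist_force: [-0.2, 0.1, 0.4]
finger_gap: -0.0007
```

```bash
python3 look.py a21
```

```text
22.9333 [ 0.6286 -0.1084  0.0874] (np.float64(-0.06604103187163289), np.float64(-0.9999997274011017)) [-0.25  0.06  0.38] bay [  61.6 -140.1]
```

View pics/a21_wrist.png

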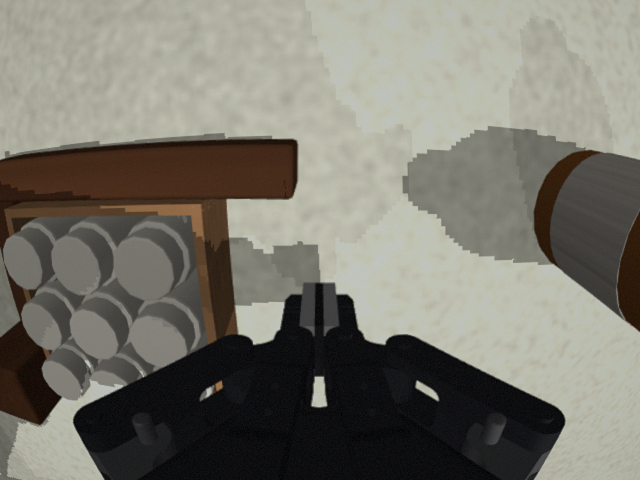

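View pics/a21.png

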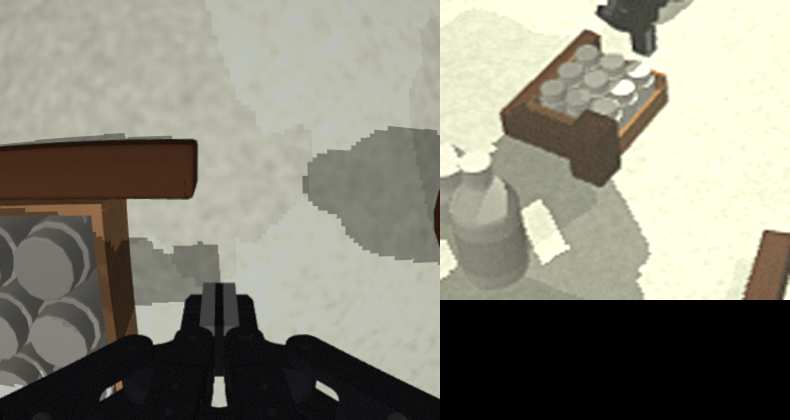

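Request:
drive_tool(rows=[[[0,0,0],0.12,255],[[0,0,0],0.12,255],[[0,0,0],0.12,255],[[0,0,0],0.12,255],[[0,0,0],0.12,255],[[0,0,0],0.12,255],[[0,0,0],0.12,255],[[0,0,0],0.12,255],[[0,0,0],0.12,255],[[0,0,0],0.12,255]])

```text
time_s: 23.87
eef_pos: [0.6294, -0.1088, 0.0891]
orientation: [2.644, 1.694, 0.002]
wrist_force: [0.2, 0.3, -0.8]
finger_gap: -0.0001
```

Request:
drive_tool(rows=[[[0,0,0],0.12,255],[[0,0,0],0.12,255],[[0,0,0],0.12,255],[[0,0.005,0],0.006,255],[[0,0.005,0],0,255],[[0,0.005,0],0,255],[[0,0.005,0],0,255],[[0,0.003,0],0,255],[[0,0.001,0],0,255],[[0,0.001,0],0,255]])

```text
time_s: 24.7
eef_pos: [0.6288, -0.0832, 0.0879]
orientation: [2.299, 2.141, -0.0]
wrist_force: [-0.5, 0.1, -0.7]
finger_gap: 0.0003
```

```bash
python3 look.py a22
```

```text
24.7 [ 0.6288 -0.0832  0.0879] (np.float64(1.4996963232369118), np.float64(-0.9999999966394431)) [-0.52  0.12 -0.72] bay [  60. -115.]
```

View pics/a22_wrist.png

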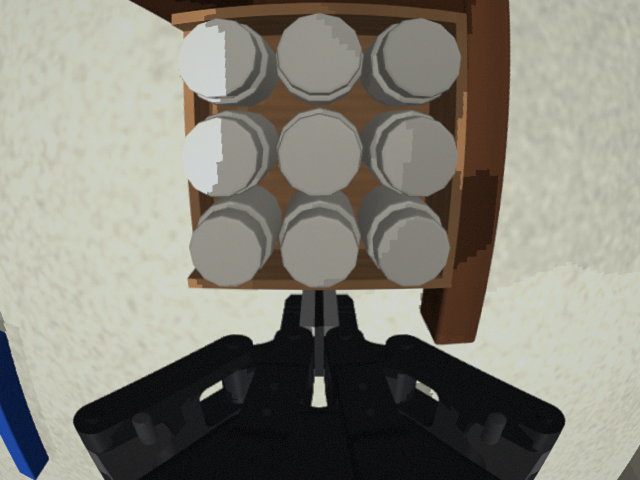

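Request:
drive_tool(rows=[[[0,0.0008,0],0,255],[[0,0.0008,0],0,255],[[0,0.0008,0],0,255],[[0,0.0008,0],0,255],[[0,0.0008,0],0,255],[[0,0.0008,0],0,255],[[0,0.0006,0],0,255],[[0,0.0004,0],0,255],[[0,0.0004,0],0,255],[[0,0,0],0,255]])

```text
time_s: 25.63
eef_pos: [0.6287, -0.0779, 0.0879]
orientation: [2.299, 2.141, -0.001]
wrist_force: [-1.6, -3.4, 0.1]
finger_gap: -0.0004
```

```bash
python3 look.py a23
```

```text
25.6333 [ 0.6287 -0.0779  0.0879] (np.float64(1.4997870007089515), np.float64(-0.9999996756883883)) [-1.57 -3.44  0.15] bay [  59.5 -109.7]
```

Request:
drive_tool(rows=[[[0,0.0004,0],0,255],[[0,0.0004,0],0,255],[[0,0.0004,0],0,255],[[0,0.0003,0],0,255],[[0,0,0],0,255],[[0,0,0],0,255],[[0,0,0],0,255],[[0,0,0],0,255],[[0,0,0],0,255],[[0,0,0],0,255]])

```text
time_s: 26.57
eef_pos: [0.6283, -0.0774, 0.0879]
orientation: [2.299, 2.141, -0.004]
wrist_force: [-4.5, -8.9, 0.8]
finger_gap: -0.0002
```

```bash
python3 look.py a24
```

```text
26.5667 [ 0.6283 -0.0774  0.0879] (np.float64(1.4995627738336528), np.float64(-0.9999971257704148)) [-4.52 -8.92  0.81] bay [  59.  -109.2]
```

View pics/a24_wrist.png

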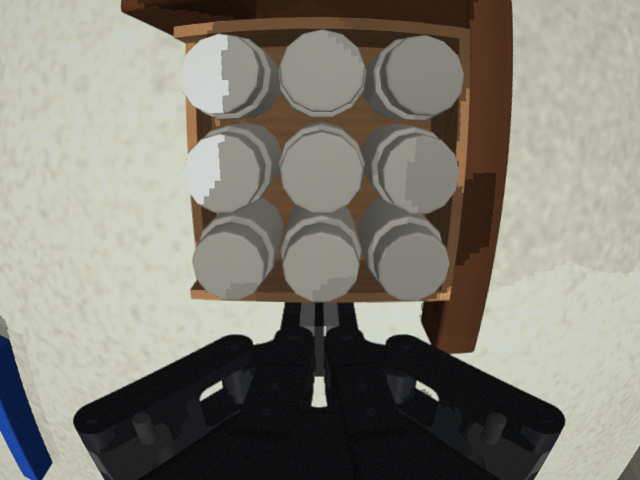

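Request:
drive_tool(rows=[[[-0.0003,-0.005,0],0,255],[[-0.0003,-0.006,0],0,255],[[-0.0004,-0.006,0],0,255],[[-0.0004,-0.005,0],0,255],[[0,0,0.03],0,255],[[0,0,0.03],0,255],[[0,0,0.025],0,255],[[-0.006,0.006,0],-0.12,255],[[-0.006,0.006,0],-0.12,255],[[-0.006,0.006,0],-0.12,255]])

```text
time_s: 27.5
eef_pos: [0.6096, -0.08, 0.1738]
orientation: [2.649, 1.686, 0.002]
wrist_force: [0.1, 0.8, -0.5]
finger_gap: 0.0003
```

Request:
drive_tool(rows=[[[-0.0062,0.0064,0],-0.12,165],[[-0.0062,0.0064,0],-0.12,165],[[-0.0062,0.0064,0],-0.12,165],[[-0.0062,0.0064,0],-0.12,165],[[-0.0062,0.0064,0],-0.12,165],[[-0.0062,0.0064,0],-0.12,165],[[-0.0062,0.0064,0],-0.12,165],[[-0.0062,0.0064,0],-0.12,165],[[-0.0062,0.0064,0],-0.12,165],[[-0.005,0.0064,0],-0.12,165]])

```text
time_s: 28.33
eef_pos: [0.5482, -0.0157, 0.173]
orientation: [-3.14, 0.104, -0.0]
wrist_force: [-0.7, -0.2, 0.4]
finger_gap: 0.0301
```

```bash
python3 look.py a25
```

```text
28.3333 [ 0.5482 -0.0157  0.173 ] (np.float64(-0.0663068620986428), np.float64(-0.9999999367826222)) [-0.72 -0.21  0.37] bay [-25.1 -53.3]
```

View pics/a25.png

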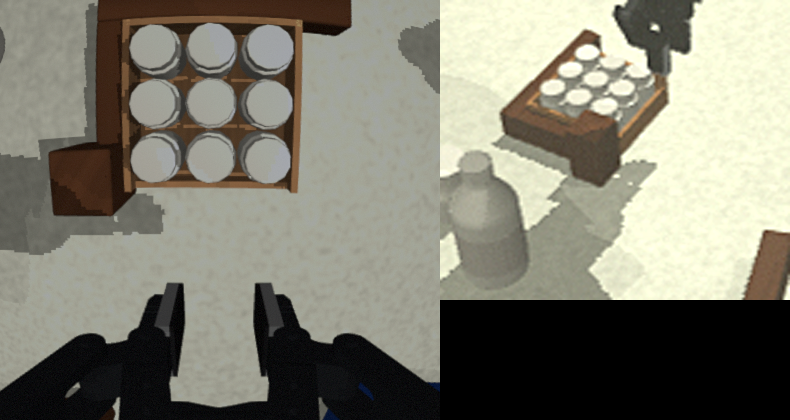

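Request:
drive_tool(rows=[[[0,0,-0.012],0,165],[[0,0,-0.012],0,165],[[0,0,-0.012],0,165],[[0,0,-0.012],0,165],[[0,0,-0.012],0,165],[[0,0,-0.012],0,165],[[0,0,-0.012],0,165],[[0,0,-0.007],0,165],[[0,0,0],0,165],[[0,0,0],0,165]])

```text
time_s: 29.27
eef_pos: [0.5484, -0.0158, 0.0814]
orientation: [-3.14, 0.094, 0.002]
wrist_force: [0.2, 0.5, 0.0]
finger_gap: 0.0302
```

Request:
drive_tool(rows=[[[0.0025,-0.0002,0],0,165],[[0.0025,-0.0002,0],0,165],[[0.0025,-0.0002,0],0,165],[[0.0025,-0.0002,0],0,165],[[0.0025,-0.0002,0],0,165],[[0.0025,-0.0002,0],0,165],[[0.0025,-0.0002,0],0,165],[[0.0025,-0.0002,0],0,165],[[0.001,0,0],0,165],[[0.001,0,0],0,165]])

```text
time_s: 30.1
eef_pos: [0.5707, -0.0175, 0.0819]
orientation: [-3.14, 0.095, 0.0]
wrist_force: [-0.4, 0.3, -0.1]
finger_gap: 0.0305
```

```bash
python3 look.py a26
```

```text
30.1 [ 0.5707 -0.0175  0.0819] (np.float64(-0.06023236517753037), np.float64(-0.9999999994121722)) [-0.39  0.32 -0.1 ] bay [ -2.5 -53.5]
```

View pics/a26.png

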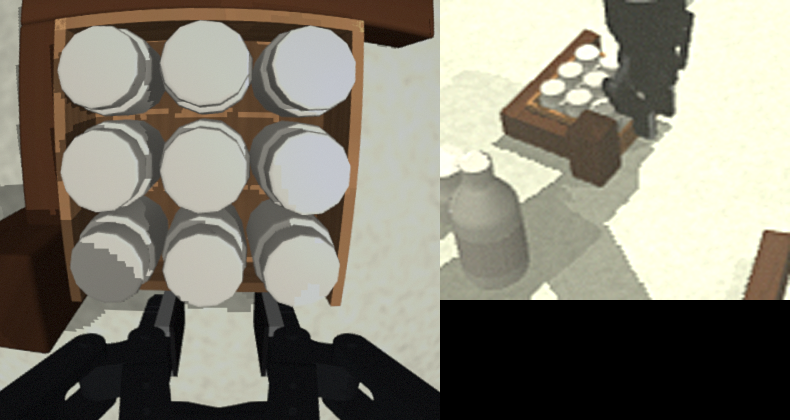

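Request:
drive_tool(rows=[[[0.0004,0,0],-0.004,165],[[0.0004,0,0],-0.004,165],[[0.0004,0,0],0,165],[[0.0004,0,0],0,165],[[0.0004,0,0],0,165],[[0.0004,0,0],0,165],[[0.0004,0,0],0,165],[[0,0,0],0,165],[[0,0,0],0,165],[[0,0,0],0,165]])

```text
time_s: 31.03
eef_pos: [0.5728, -0.0175, 0.0817]
orientation: [-3.14, 0.107, 0.002]
wrist_force: [-5.6, -1.4, 3.3]
finger_gap: 0.0301
```

Request:
drive_tool(rows=[[[0.0004,0,0],0,165],[[0.0004,0,0],0,165],[[0.0002,0,0],0,165],[[0,0,0],0,165],[[0,0,0],0,165],[[0,0,0],0,165],[[0,0,0],0,165],[[0,0,0],0,165],[[0,0,0],0,165],[[0,0,0],0,165]])

```text
time_s: 31.87
eef_pos: [0.573, -0.0175, 0.0816]
orientation: [-3.14, 0.107, 0.006]
wrist_force: [-8.7, -0.9, 6.1]
finger_gap: 0.0298
```

Request:
drive_tool(rows=[[[0.0004,0,0.0001],0,165],[[0.0004,0,0.0001],0,165],[[0.0003,0,0.0001],0,165],[[0,0,0],0,165],[[0,0,0],0,165],[[0,0,0],0,165],[[0,0,0],0,165],[[0,0,0],0,165],[[0,0,0],0,165],[[0,0,0],0,165]])

```text
time_s: 32.7
eef_pos: [0.5732, -0.0174, 0.0816]
orientation: [-3.14, 0.107, 0.009]
wrist_force: [-11.8, -1.6, 7.4]
finger_gap: 0.0303
```

Pressing at 11.8 N. I'll hold for a full second or more, then look.

Request:
drive_tool(rows=[[[0.0001,0,0],0,165],[[0,0,0],0,165],[[0,0,0],0,165],[[0,0,0],0,165],[[0,0,0],0,165],[[0,0,0],0,165],[[0,0,0],0,165],[[0,0,0],0,165],[[0,0,0],0,165],[[0,0,0],0,165]])

```text
time_s: 33.53
eef_pos: [0.5732, -0.0174, 0.0816]
orientation: [-3.139, 0.107, 0.01]
wrist_force: [-12.1, -0.9, 8.1]
finger_gap: 0.0296
```

Request:
drive_tool(rows=[[[0,0,0],0,165],[[0,0,0],0,165],[[0,0,0],0,165],[[-0.002,0.0001,0],0,165],[[-0.004,0.0003,0],0,165],[[-0.006,0.0004,0],0,165],[[-0.008,0.0006,0],0,165],[[-0.01,0.0007,0],0,165],[[-0.01,0.0007,0],0,165],[[0,0,0.02],0,165]])

```text
time_s: 34.37
eef_pos: [0.5308, -0.0136, 0.0986]
orientation: [-3.138, 0.107, 0.013]
wrist_force: [-0.6, 0.2, -0.8]
finger_gap: 0.0305
```

Request:
drive_tool(rows=[[[-0.005,-0.01,0.03],0,165],[[-0.005,-0.01,0.03],0,165],[[-0.005,-0.015,0.03],0,165],[[-0.01,-0.025,0.03],0,165],[[-0.01,-0.035,0.01],0,165],[[-0.01,-0.035,0],0,165],[[-0.01,-0.035,0],0,165],[[-0.01,-0.035,0],0,165],[[-0.01,-0.03,0],0,165],[[0,-0.02,0],0,165]])

```text
time_s: 35.2
eef_pos: [0.4588, -0.2671, 0.2323]
orientation: [3.139, -0.11, 0.0]
wrist_force: [0.1, -0.1, -0.6]
finger_gap: 0.0304
```

```bash
python3 look.py a28
python3 - <<'E'
from h import *
p,d=eyes.camera("top"); cv2.imwrite("pics/t28.png",p[:,:,::-1]); np.save("pics/t28.npy",d)
cv2.imwrite("pics/t28c.png",cv2.convertScaleAbs(cv2.resize(p[115:235,270:390,::-1],None,fx=4.9,fy=4.9,interpolation=cv2.INTER_CUBIC),alpha=1.5,beta=15))
q=cv2.imread("pics/a28_side.png"); cv2.imwrite("pics/s28c.png",cv2.convertScaleAbs(cv2.resize(q[190:290,210:330],None,fx=6,fy=6,interpolation=cv2.INTER_CUBIC),alpha=1.4,beta=10))
E
```

```text
35.2 [ 0.4588 -0.2671  0.2323] (np.float64(-0.07018442718393013), np.float64(-0.9999993651042395)) [ 0.13 -0.06 -0.64] bay [ -96.8 -310.3]
```

View pics/t28c.png

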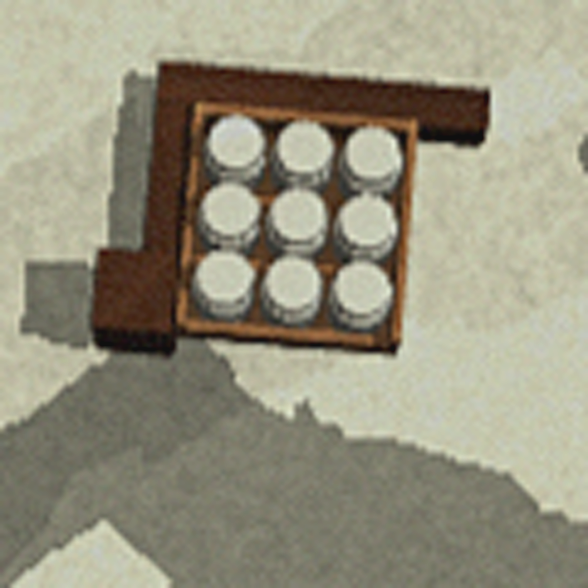

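View pics/s28c.png

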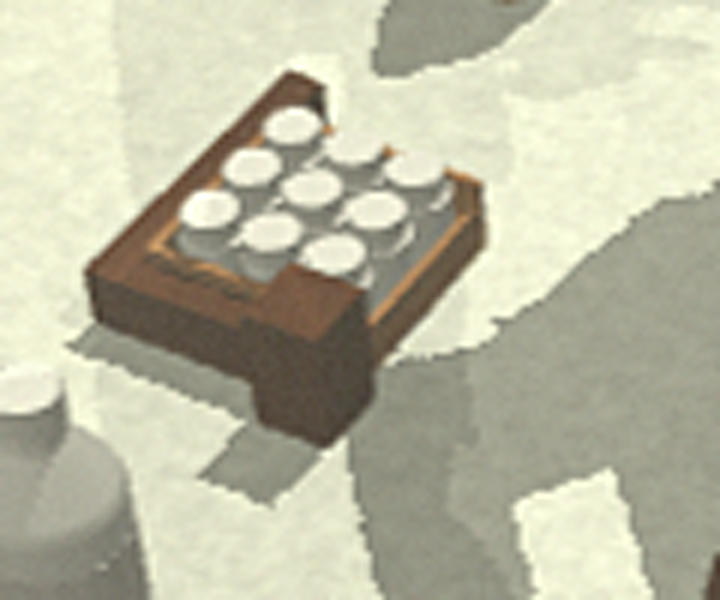

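View pics/t28.png

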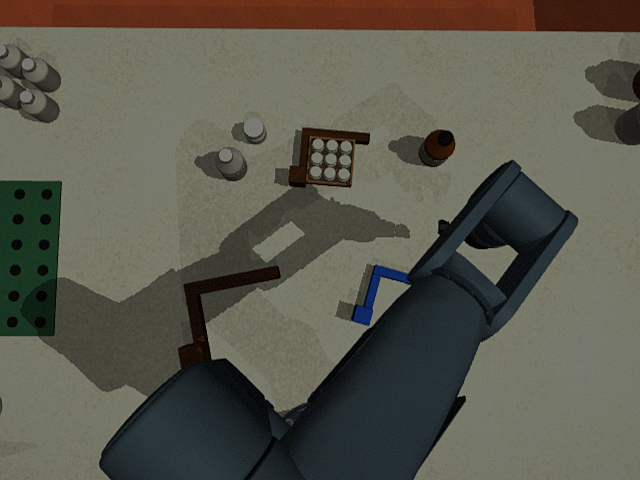

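The tray sits in the corner with its low wall towards the front. Its corners in the crop are (195,102), (416,120), (397,346) and (179,331), and the bottles and jar haven't moved. I'll check the fit numerically.

Run:
```python
from h import *
t=eyes.camera_model("top")
T=lambda a: np.array(a)/4.9+[270,115]-.4
# tray local: +x side on guide, +y facing front
L=[[50,-50,36],[-50,-50,36],[-50,50,24],[50,50,24]]
p,f=fit([(t,L,T([(195,102),(416,120),(397,346),(179,331)]))],[.63,-.02,1.5]); print(p,f.round(1).tolist(),"bay",w2b(*p[:2]),p[2]-BAY[2]-np.pi/2)
b=[[130,18,30],[130,-132,30],[110,-132,30],[0,0,60],[0,36,60],[36,36,60]]
p2,f=fit([(t,b,T([(161,62),(489,88),(487,124),(174,341),(93,332),(98,250)]))],BAY); print(p2,f.round(1).tolist())
c,s=np.cos(p2[2]),np.sin(p2[2]);d=p[:2]-p2[:2];print("rel new",1000*(c*d[0]+s*d[1]),1000*(-s*d[0]+c*d[1]),p[2]-p2[2]-np.pi/2)
```

```text
[ 0.6337465  -0.01813817  1.50048641] [[-0.3, 0.3], [0.2, 0.1], [0.5, -0.0], [-0.5, -0.4]] bay [ 60.3731198  -49.73730979] -0.00030991887816034236
[ 0.57664383  0.03532234 -0.06486779] [[-0.8, 0.1], [0.2, -0.4], [0.1, 1.1], [0.3, -0.7], [-0.1, -0.0], [0.2, 0.1]]
rel new 60.44800613257763 -49.6465458168861 -0.005442133304088825
```

The tray measures (60.4, -49.7) mm in the bay, against a target of (60, -50), with a yaw error under 0.01 rad. Handing in.

```bash
python3 -c "
from bench import close_job
print(close_job())"
```

```text
the job is handed in; nothing more can be done
None
```

The tray is home in the wooden corner, with its cut-down side facing the open front, and the job is handed in at about 35 s of the 72 s allowed.

**What I did:**
- Pushed the tray squarely against the post with the closed fingers, then swung it a quarter turn round the post's edge.
- Slid it in along the guide and nudged it flush from the right side.
- Pressed it against the far rail, then withdrew. The two readings, 0.8 s apart, were 11.8 and 12.1 N. The press held for a bit over a second.

**Last checks:**
- **Position:** the top camera put the tray at (60.4, -49.7) mm in the bay, against a target of (60, -50). The yaw error was under 0.006 rad. That agrees with the target to within the camera's 2 mm calibration.
- **Neighbours:** the bottles and the small jar looked unmoved in the last top picture.
- **Robot:** clear of everything, with the wrist force near zero.

**Forces:** the highest readings were about 16 N level, when the tray came flush on the guide, and about 17 N in total once during the swing, including a downward part. I only read force at the end of each move call, so a brief higher peak in between can't be ruled out.

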